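# Seat a label holder behind the reagent shelf's lip and hold it against the sprung clip

## Task

Take the wider of the two label holders out of the stand and lower it behind the lip on the front edge of the low reagent shelf until it sits on the floor of the channel. Then slide it to the left (as seen from the robot) along the channel until you feel the sprung clip, gently press the clip in as far as it goes, and finish while still gripping the holder and holding it pressed there. Leave the narrower holder and everything else on the bench and shelf where they are.

Things in the scene. Friction and masses are not known exactly. Their poses are not given: they have to be found in the camera images.
- holder: The wider label holder, white plastic, about 60 g: upright plate 80 mm wide (its y) x 8 thick (x) x 52 high, on it a grip tab 36 wide x 12 thick, 52 to 80 above the underside: pinch the tab across its thickness. Paper label on its -x face. Origin: centre of its underside, z up. At the start upright in one slot of the stand, underside 6 above the bench.
- spare: The narrower label holder: the same shape and height, but the plate is only 52 mm wide. Stands in the other slot; leave it. Origin: centre of its underside.
- stand: Fixed plywood stand, 115 x 115 x 24 mm high, with two parallel slots along its y, centred 35 to either side of its centre in x, each 12 x 93 and 18 deep (slot floor 6 above the bench). Which holder is in which slot varies. Origin: centre of its underside.
- shelf: Fixed low white shelf, 130 mm deep (x), 300 long (y), top 40 above the bench; its front (-x) roughly faces the robot and carries along its whole length an aluminium label channel (see channel), open at the top. On the board stand two loose vials and a fixed box (top 76 above the bench), all 70 or more behind the channel. Origin: centre of its underside.
- channel (a point): Middle of the channel's floor, 20 mm above the bench. Axes as the shelf's: y along the channel (left seen from the robot), x to the back, z up. Channel 12 wide, 148 to either side in y. Back wall 20 high (level with the board). Lip in front: 4 thick, upright to 18 above this floor, then flared outwards, to 25 above the floor and 15 in front of the centre line.
- clip_base: The sprung clip's fixed part, a grey plastic block in the left part of the channel, 36 mm high; how far along the channel it is set varies (50 to 110 to the left of the channel's middle). Origin: on the channel's floor, on its centre line, at the clip's face when it is not pressed; axes as the shelf's.
- clip_face (a point): Centre of the clip's steel pressing face, 18 mm above the channel's floor. The face is 11 wide and spans 1.5 to 35 above the channel's floor; it looks to the right (to the shelf's -y) and moves with the clip. The holder's left edge (its or the shelf's +y side) pushes against it.
- clip (a joint): How far the clip is pressed in along the shelf's +y, in m: 0 at rest, 0.008 fully home at its hard stop. Its spring begins to give at about 3.6 N and takes about 8.4 N when fully home; it springs back when let go.
- vial0: Loose vial, 24 diameter x 46 mm high, standing on the shelf's board. Origin: centre of its underside.
- vial1: Loose vial like the other one, standing on the shelf's board. Origin: centre of its underside.
- bottle: Amber bottle, 60 diameter x 110 mm high, on the bench. Origin: centre of its underside.
- rotor_lid: Black round rotor lid, 110 diameter, 12 high with a knob up to 28 mm high, lying on the bench. Origin: centre of its underside.
- pen: Blue marker pen, 12 diameter x 120 mm long, lying on the bench. Origin on its underside, halfway along.
- tube_rack: Pink microtube rack, 85 x 130 x 30 mm high, with two tube caps 8 higher, on the bench. Origin: centre of its underside.
Things that resemble listed ones, but are neither listed nor needed, are in the scene too. Leave any brown or pink look-alike of the holder alone.

How it is judged:
On the way:
1. the wider holder sits upright on the channel's floor behind the lip (z of holder in the frame of channel between -0.003 and 0.004 m and x of holder in the frame of channel between -0.005 and 0.005 m and y of holder in the frame of channel between -0.125 and 0.125 m and angle between holder's own z axis and vertical below 0.12 rad and value of joint clip below 0.004 m), for 0.2 s.
At the end, for the whole second after the job is handed in: Wide holder upright (0.12 rad), on the channel floor (4 mm) behind the lip (5 mm of centre line), pressing the clip in over 6.5 of 8 mm with over 3 N, gripped, at rest; narrow holder moved under 20 mm, vials under 30, other things under 40 (z of holder in the frame of channel between -0.003 and 0.004 m and x of holder in the frame of channel between -0.005 and 0.005 m and y of holder in the frame of channel between -0.125 and 0.125 m and angle between holder's own z axis and vertical below 0.12 rad and value of joint clip above 0.0065 m and contact force between holder and clip_base above 3 N and contact force between the fingers and holder above 2 N and linear speed of holder below 0.02 m/s and distance of spare from where it was at the start of the episode below 0.02 m and distance of each of vial0, vial1 from where it was at the start of the episode below 0.03 m and distance of each of bottle, rotor_lid, pen, tube_rack from where it was at the start of the episode below 0.04 m); the arm keeps its last pose, push and grip.
It fails at once if the clip is forced: the holder pushes on it with more than 40 N (contact force between holder and clip_base above 40 N).
It fails at once if a bystander is knocked out of its place (distance of any of spare, vial0, vial1 from where it was at the start of the episode above 0.05 m or distance of any of bottle, rotor_lid, pen, tube_rack from where it was at the start of the episode above 0.06 m).
It also fails if it takes over 38 s, if anything falls off the work surface, if the arm or the gripper's body presses on something with over 40 N, if the wrist force passes 120 N, or if a joint passes its speed limit or range.

## Robot

A 7-joint arm with a two-finger parallel gripper is mounted at the origin on the work surface. World frame = base frame: x ahead of the robot, y to its left, z up, the work surface at z = 0. Lengths are in m, angles in rad, forces in N, time in s.
With the tool pointing down it reaches from about 0.425 to 0.925 m from the base axis. Payload 6.8 kg.
Tool frame: the origin (TCP) lies at the very end of the fingers, on their centre line; the grasp point (between the pads) lies 19 mm behind it; z points along the fingers, y is the direction in which the jaws open and shut (so a half turn about z gives the same grasp; the last joint's range is limited). The gripper opens to 85 mm and grips with 20 to 120 N. Pads are 22 mm wide; open, the fingers measure 114 mm over their backs; the gripper's body (76 mm by 85 mm) begins 54 mm behind the grasp point. The pads swing forward as they close: fully open they stand 13 mm farther back than shut.
Start: joints at [1.232, 0.477, 0.022, 1.555, -0.011, 1.109, -0.083], TCP at [0.154, -0.657, 0.231] pointing down, gripper open.
Joint ranges: [-2.96, 2.96], [-0.34, 2.1], [-1.41, 1.46], [0.24, 2.44], [-1.37, 4.51], [0.17, 1.92], [-2.96, 2.96]. Speed limits (rad/s): [2.39, 2.39, 3.14, 3.14, 3.14, 3.14, 3.14].

## Interface

Orientations are given as a unit quaternion [w, x, y, z].
In Python, from cell import status, viewer, job gives the robot as it stands. The module is installed in compiled form; this text tells all that it offers.
- The arm moves only by the tool jog_arm, never from a script. Its argument "targets" is a list of rows, each a list of 6 numbers: the shift along the tool's x, y, z in mm, then the turn, a rotation vector about the tool's x, y, z in degrees. In form: [[dx, dy, dz, wx, wy, wz], ...]. A call has 1 to 5 rows; each row is the pose to reach, as a shift and turn from the pose commanded when the call began, along the tool's axes at that moment; what a row does not reach only later rows make up. A row lasts 1/10 s, in which the tool goes at most 50 mm and 8.59 degrees, less where a joint would pass 70% of its speed; a pose out of reach is approached as far as the arm can. A call with a gripper value outside its range is refused whole. "jaw" is the closure in counts, from 0 (fully open) to 255 (shut), set as the call begins (left out, the last holds). The fingers move at their own pace and stop on an object; "grip_force" is the grip in N (left out, the last holds). Time passes only in rows, so rows that repeat a pose let the fingers close. It gives the time, the measured TCP pose, the force and the opening at its end, in the units of the state.
- status.read_state(): the state, without advancing time (a new reading comes with each control period).
- viewer.read_camera(name): name is "scene" or "top"; returns the picture (400x640x3 uint8, blue, green, red); there is no depth.
- viewer.camera_info(name): a dict with "camera_matrix" (3x3 intrinsics, pixels), "R" (3x3) and "t" (3): a world point X has camera coordinates R X + t. Camera axes: x right, y down, z forward; pixel columns grow to the right and rows downward; lengths in m; the calibration is good to about 2 mm. A picture is of the moment at which its call begins. camera_info takes no time and is no camera call.
- job.finish_job(): hands the job in, once; it reports no verdict.
The state is a dict: "t": time; "joint_pos": joint angles; "dq": joint speeds; "joint_torque": joint torques, N m; "tool_pos": TCP position; "eef_rot": TCP orientation; "ft_force": force on the tool from outside, world axes, zero at the start; "wrist_torque": the same for the moment, N m; "gripper_width": opening from 0.0 (shut) to 1.0 (fully open).
Only numpy, scipy, OpenCV 4.12 (cv2) and the standard library are available. Lean on these libraries where they do the work, as an engineer would, in place of code of your own. Each camera call takes 0.05 s, during which the arm holds its last target. There are 200 camera calls.

## Working session

There is one attempt and no reset: what is moved stays moved. The work goes in short steps, Python scripts to look and compute and a tool call to move; the robot and the scene stay as the last step left them, time stands still between calls to the robot, and variables do not carry over. Pictures are saved under pics/ and viewed, about 8 in all and at most 12, crops included, and the job is handed in when it is done.

Besides the shell and the picture viewer there is one more tool, called after "Call:" as a command line: name --pt "numbers of a row" for each row, then --argument value for the rest. jog_arm: Moves the arm, as the interface text tells. Its arguments: {"type":"object","properties":{"targets":{"type":"array"},"jaw":{"type":"number"},"grip_force":{"type":"number"}},"required":["targets"]}

```bash
mkdir -p pics; python3 - <<'E'
from cell import status, viewer
import cv2, numpy as np
print(status.read_state())
for n in ("scene","top"):
    im=viewer.read_camera(n); cv2.imwrite(f"pics/{n}0.png",im)
    c=viewer.camera_info(n); print(n,c)
E
```

```text
{'t': 0.0, 'joint_pos': array([ 1.23186967,  0.47782107,  0.02231703,  1.55642309, -0.01149503,
        1.10929698, -0.08312424]), 'dq': array([ 0.00203215, -0.00058193, -0.00075308,  0.00039169, -0.00125558,
        0.00045829, -0.00193065]), 'joint_torque': array([-8.53833808e-05, -5.96443248e+01,  1.60786349e+00, -2.81198305e+01,
        1.24899988e-02,  9.34486248e-03,  2.72736764e-05]), 'tool_pos': array([ 0.15429483, -0.65653443,  0.23032319]), 'eef_rot': array([-8.94473412e-04,  9.93345705e-01,  1.15167187e-01, -1.69055831e-04]), 'ft_force': array([ 0.09086433,  0.16360594, -0.55783729]), 'wrist_torque': array([ 0.01267945,  0.04511124, -0.00366857]), 'gripper_width': 1.004186733497226}
scene {'camera_matrix': array([[371.19243026,   0.        , 321.92080412],
       [  0.        , 371.19243026, 198.59833625],
       [  0.        ,   0.        ,   1.        ]]), 'R': array([[ 0.67360042,  0.73905288,  0.00795739],
       [ 0.50189835, -0.44949258, -0.73895499],
       [-0.54255002,  0.50175419, -0.67370781]]), 't': array([-0.38232407, -0.22381976,  1.26024187])}
top {'camera_matrix': array([[432.62244128,   0.        , 311.53349968],
       [  0.        , 432.62244128, 199.0960924 ],
       [  0.        ,   0.        ,   1.        ]]), 'R': array([[-0.02427305, -0.99963141, -0.01216025],
       [-0.99679516,  0.02512806, -0.07594727],
       [ 0.07622484,  0.01027781, -0.99703768]]), 't': array([0.06566983, 0.52251034, 1.38267262])}
```

View pics/scene0.png

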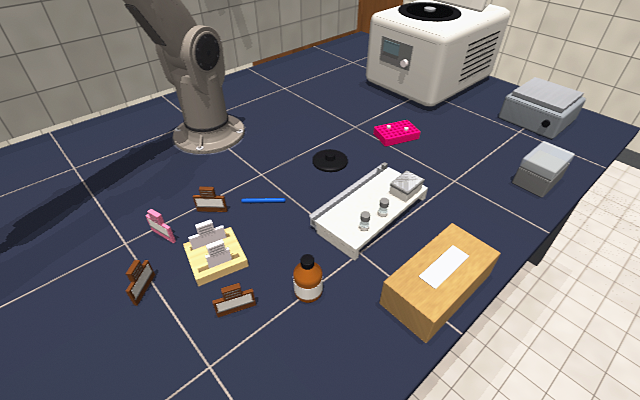

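View pics/top0.png

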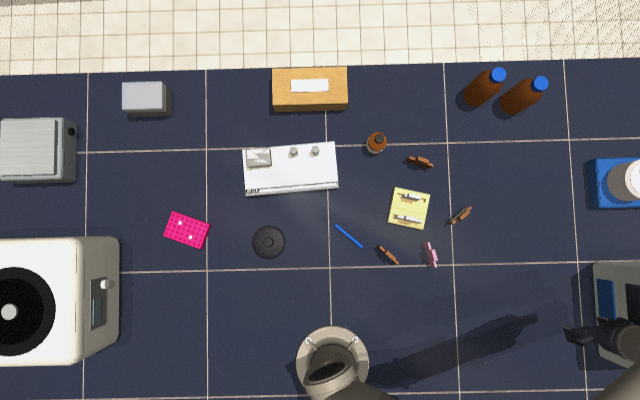

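```bash
cat > h.py <<'E'
from cell import status, viewer
import cv2, numpy as np
def ray(n,u,v):
    c=viewer.camera_info(n); K,R,t=c["camera_matrix"],c["R"],c["t"]
    return -R.T@t, R.T@np.linalg.solve(K,[u,v,1.])
def onz(n,u,v,z):
    o,d=ray(n,u,v); return o+d*(z-o[2])/d[2]
def proj(n,X):
    c=viewer.camera_info(n); p=c["camera_matrix"]@(c["R"]@np.asarray(X,float)+c["t"]); return p[:2]/p[2]
def crop(im,x,y,w,h,s): return cv2.resize(im[y:y+h,x:x+w],None,fx=s,fy=s,interpolation=cv2.INTER_CUBIC)
E
python3 - <<'E'
from h import *
s=cv2.imread("pics/scene0.png"); t=cv2.imread("pics/top0.png")
a=crop(t,380,180,60,55,6); b=crop(t,236,135,110,65,6)
c=crop(s,175,210,80,80,6) ; 
W=800
out=np.zeros((600,800,3),np.uint8)
a=cv2.resize(crop(t,382,182,55,50,7),(385,350)); out[:350,:385]=a
c=crop(s,177,215,80,70,5); out[:350,390:790]=c
d=cv2.resize(t[185:200,238:345],None,fx=7,fy=7,interpolation=cv2.INTER_CUBIC); out[360:465,:749]=d
e=crop(s,305,160,90,65,2); out[468:598,:180]=e
cv2.imwrite("pics/c1.png",out)
E
```

```text
(no output)
```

View pics/c1.png

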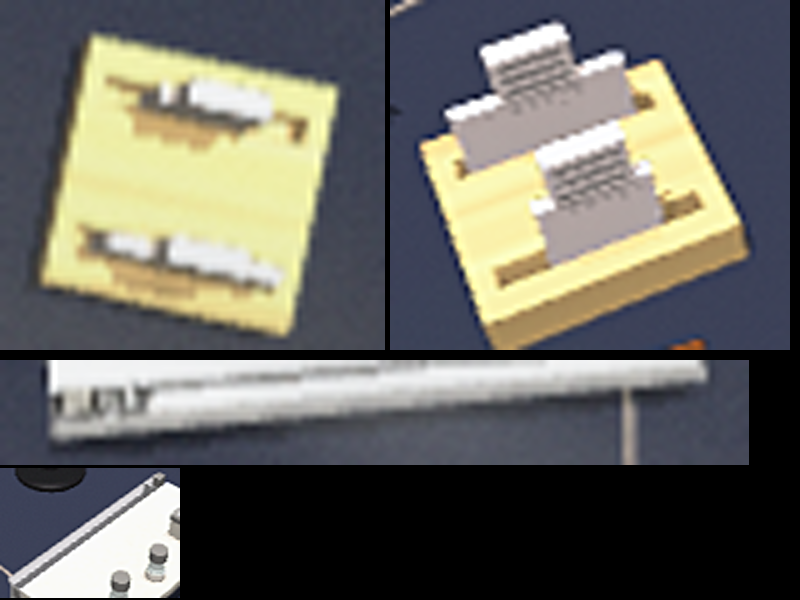

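```bash
python3 - <<'E'
from h import *
np.set_printoptions(precision=4,suppress=True)
t=cv2.imread("pics/top0.png"); s=cv2.imread("pics/scene0.png")
# stand corners z=.024
hsv=cv2.cvtColor(t,cv2.COLOR_BGR2HSV)
m=cv2.inRange(hsv,(18,60,120),(38,255,255)); m[:,:380]=0;m[:,445:]=0;m[:180]=0;m[240:]=0
m=cv2.morphologyEx(m,cv2.MORPH_CLOSE,np.ones((9,9)))
c=max(cv2.findContours(m,0,2)[0],key=cv2.contourArea)
P=np.array([onz("top",u,v,.024)[:2] for u,v in c[:,0]],np.float32)
r=cv2.minAreaRect(P*1000); print("stand",r); print(cv2.boxPoints(r))
# lip edge: columnwise subpixel of brightness crossing
g=t.max(2).astype(float) ; g=cv2.cvtColor(t,cv2.COLOR_BGR2GRAY).astype(float)
pts=[]
for u in range(248,337):
    if 322<u<332: continue
    col=g[180:205,u]
    k=[i for i in range(24) if col[i]>=120>col[i+1]][-1]
    pts.append((u,180+k+(col[k]-120)/(col[k]-col[k+1])))
X=np.array([onz("top",u,v,.045)[:2] for u,v in pts])
p=np.polyfit(X[:,1],X[:,0],1); print("lip slope",p, np.degrees(np.arctan(p[0])),"res",np.std(X[:,0]-np.polyval(p,X[:,1])))
for u,v in((244.5,196),(339.3,187.8)): print("lipend",onz("top",u,v,.045))
# white contour of shelf
w=cv2.inRange(cv2.cvtColor(t,cv2.COLOR_BGR2GRAY),120,255); w[:,:235]=0;w[:,350:]=0;w[:130]=0;w[210:]=0
w=cv2.morphologyEx(w,cv2.MORPH_OPEN,np.ones((5,5)))
c=max(cv2.findContours(w,0,2)[0],key=cv2.contourArea)
P=np.array([onz("top",u,v,.041)[:2] for u,v in c[:,0]],np.float32)
r=cv2.minAreaRect(P*1000); print("shelf",r); print(cv2.boxPoints(r))
# tabs: scene tab top front edge ends (wide): crop coords
for n,q in (("wideL",(483,50)),("wideR",(566,27)),("plateL",(450,112)),("plateR",(622,58))):
    z=.086 if "wide" in n else .058
    print(n,onz("scene",177+(q[0]-390)/5,215+q[1]/5,z))
for q,z in (((168,248),.086),((250,262),.086),((283,275),.058),((85,237),.058)):
    print("top",onz("top",382+q[0]/7,182+q[1]/7,z))
print(status.read_state()["eef_rot"])
# enlarged clip view
out=np.zeros((600,800,3),np.uint8)
out[:288,:640]=crop(t,238,178,40,18,16)
out[300:600,:800]=crop(s,340,155,80,30,10)
cv2.imwrite("pics/c2.png",out)
E
```

```text
stand ((487.56402587890625, -259.0005187988281), (115.89955139160156, 117.93070220947266), 76.2375259399414)
[[ 416.5055 -301.2589]
 [ 531.0504 -329.3143]
 [ 558.6226 -216.7422]
 [ 444.0776 -188.6868]]
lip slope [-0.0642  0.555 ] -3.6734344788195545 res 0.0004039740982291376
lipend [0.5374 0.2662 0.045 ]
lipend [ 0.556  -0.0369  0.045 ]
shelf ((624.5239868164062, 120.25569915771484), (155.9220733642578, 302.0371398925781), 2.8083336353302)
[[539.2574 267.2732]
 [554.0557 -34.4012]
 [709.7906 -26.7618]
 [694.9922 274.9126]]
wideL [ 0.4471 -0.2705  0.086 ]
wideR [ 0.459  -0.2359  0.086 ]
plateL [ 0.4437 -0.2918  0.058 ]
plateR [ 0.4663 -0.2169  0.058 ]
top [ 0.4552 -0.2368  0.086 ]
top [ 0.4481 -0.2724  0.086 ]
top [ 0.4426 -0.2934  0.058 ]
top [ 0.4618 -0.2056  0.058 ]
[-0.0008  0.9933  0.1151 -0.0002]
```

View pics/c2.png

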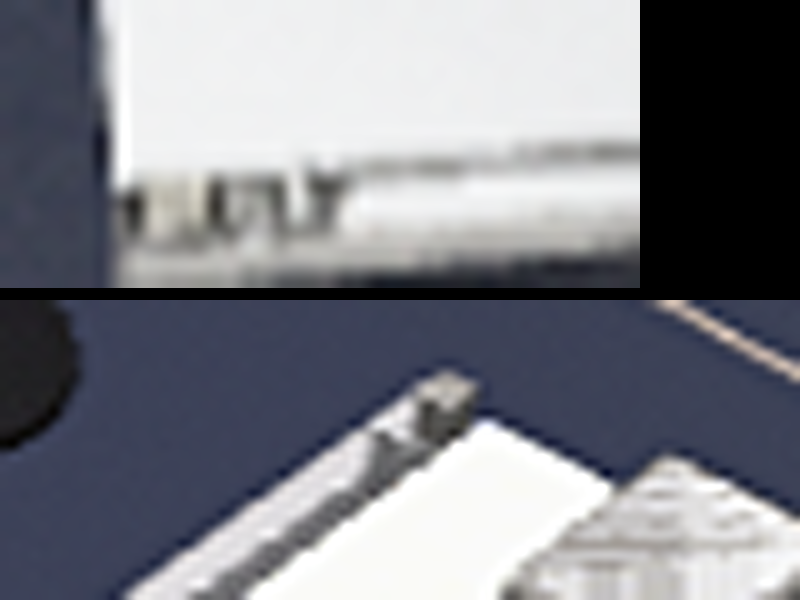

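The near-robot holder in the stand (top ≈(407,218), scene ≈(207,235)) is clearly the wider one; the one in the far slot (top ≈(412,197)) has the narrow plate. Brown and pink ones outside the stand are look-alikes. The clip's face ends near (259.7,190) in the top view.

```bash
cat >> h.py <<'E'
from scipy.spatial.transform import Rotation as Ro
np.set_printoptions(precision=4,suppress=True)
def tool():
    s=status.read_state(); w,x,y,z=s["eef_rot"]; return s["tool_pos"],Ro.from_quat([x,y,z,w]),s
def delta(pos,jawdeg):
    """shift mm, turn deg in tool axes to reach pos pointing down, tool y at jawdeg in world"""
    p,R,s=tool(); b=np.radians(jawdeg); y=np.array([np.cos(b),np.sin(b),0]); z=np.array([0,0,-1.])
    T=Ro.from_matrix(np.column_stack([np.cross(y,z),y,z]))
    return R.inv().apply(np.array(pos)-p)*1000, np.degrees((R.inv()*T).as_rotvec())
# channel frame
CH=np.array([.5624,.1157,.020]); CY=np.radians(3.6)
E
python3 - <<'E'
from h import *
print(delta((.4535,-.252,.16),-13.76))
yv=np.array([-np.sin(CY),np.cos(CY),0])
for u in (258.5,259.7): print((onz("top",u,190,.055)-CH)@yv)
E
```

```text
(array([ 383.8491, -325.2916,   70.914 ]), array([ -0.088 ,  -0.0461, -63.0162]))
0.10444648725799623
0.10064884456290951
```

Call:
jog_arm --pt "384 -325 30 0 0 -63" --pt "384 -325 30 0 0 -63" --pt "384 -325 30 0 0 -63" --pt "384 -325 30 0 0 -63" --pt "384 -325 30 0 0 -63" --jaw 128

```text
t: 0.6
tool_pos: [0.3037, -0.4547, 0.2161]
eef_rot: [-0.0, 0.881, 0.474, -0.0]
ft_force: [0.9, -0.6, 0.5]
gripper_width: 0.491
```

```bash
python3 -c "
from h import *
print(delta((.4535,-.252,.16),-13.76))"
```

```text
(array([251.6775,  13.3009,  56.105 ]), array([ -0.0188,  -0.0004, -19.6952]))
```

Call:
jog_arm --pt "252 13 56 0 0 -20" --pt "252 13 56 0 0 -20" --pt "252 13 56 0 0 -20" --pt "252 13 56 0 0 -20" --pt "252 13 56 0 0 -20"

```text
t: 1.1
tool_pos: [0.4496, -0.2595, 0.1618]
eef_rot: [-0.0, 0.787, 0.617, -0.0]
ft_force: [0.7, 0.0, -0.6]
gripper_width: 0.497
```

Call:
jog_arm --pt "0 0 0 0 0 0" --pt "0 0 0 0 0 0"

```text
t: 1.3
tool_pos: [0.4493, -0.2598, 0.1618]
eef_rot: [-0.001, 0.786, 0.618, -0.0]
ft_force: [-0.3, -0.5, 0.4]
gripper_width: 0.498
```

```bash
python3 - <<'E'
from h import *
print(tool()[0],delta((.4535,-.252,.055),-13.76))
t=viewer.read_camera("top"); s=viewer.read_camera("scene")
p=proj("scene",(.4535,-.252,.1)); 
out=np.zeros((480,800,3),np.uint8)
out[:480,:400]=crop(s,165,180,80,96,5)
out[:400,400:]=crop(t,370,170,80,80,5)
cv2.imwrite("pics/c3.png",out)
E
```

```text
[ 0.4493 -0.2598  0.1618] (array([  8.5015,   2.3717, 106.7677]), array([-0.067 , -0.0253,  0.144 ]))
```

View pics/c3.png

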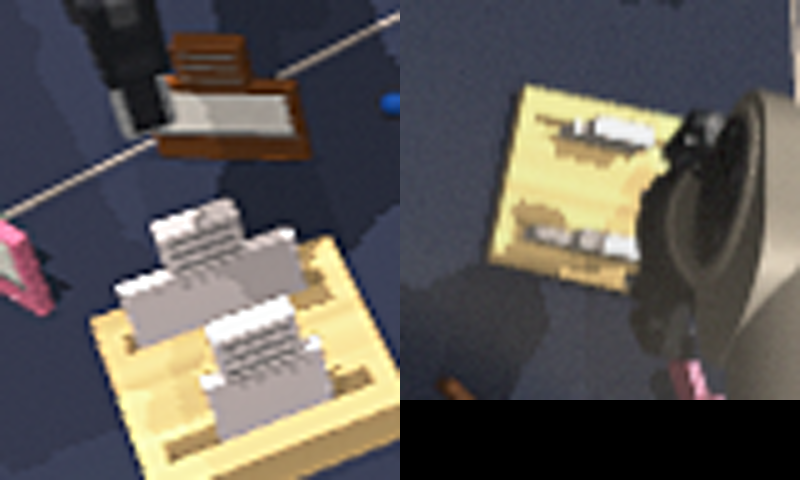

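```bash
python3 - <<'E'
from h import *
p,R,s=tool()
for q in (p,p+R.apply([0,.025,0]),p-R.apply([0,.025,0]),p-R.apply([0,0,.1]),(.4535,-.252,.086)): print(proj("scene",q),proj("top",q))
cv2.imwrite("pics/s1.png",crop(viewer.read_camera("scene"),120,60,200,200,3))
E
```

```text
[191.3939 198.2099] [420.3348 218.7329]
[194.432  205.4743] [422.0464 210.3095]
[188.4797 191.2418] [418.6183 227.1806]
[179.4474 159.4867] [429.2697 217.5521]
[204.5426 222.5358] [410.996  217.8477]
```

View pics/s1.png

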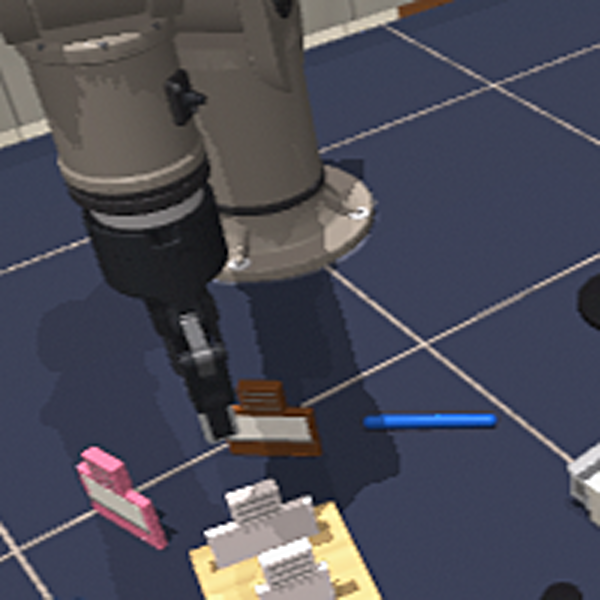

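The fingers are above the stand where the readings put them, and the tab's top at scene (204,223) matches my estimate. Now I descend.

Call:
jog_arm --pt "8.5 2.4 20 0 0 0" --pt "8.5 2.4 45 0 0 0" --pt "8.5 2.4 70 0 0 0" --pt "8.5 2.4 95 0 0 0" --pt "8.5 2.4 106 0 0 0"

```text
t: 1.95
tool_pos: [0.4514, -0.2546, 0.0545]
eef_rot: [-0.001, 0.788, 0.616, -0.001]
ft_force: [-1.0, -0.4, 0.8]
gripper_width: 0.502
```

Call:
jog_arm --pt "0 0 0 0 0 0" --pt "0 0 0 0 0 0"

```text
t: 2.15
tool_pos: [0.4536, -0.2542, 0.057]
eef_rot: [0.0, 0.787, 0.617, 0.0]
ft_force: [0.2, 0.1, 0.8]
gripper_width: 0.499
```

Call:
jog_arm --pt "0 0 0 0 0 0" --pt "0 0 0 0 0 0" --pt "0 0 0 0 0 0" --pt "0 0 0 0 0 0" --pt "0 0 0 0 0 0" --jaw 255 --grip_force 60

```text
t: 2.65
tool_pos: [0.4537, -0.2538, 0.0574]
eef_rot: [0.001, 0.787, 0.617, 0.0]
ft_force: [-1.7, 0.8, 5.5]
gripper_width: 0.13
```

Call:
jog_arm --pt "0 0 -15 0 0 0" --pt "0 0 -35 0 0 0" --pt "0 0 -60 0 0 0" --pt "0 0 -80 0 0 0" --pt "0 0 -90 0 0 0"

```text
t: 3.15
tool_pos: [0.4543, -0.2538, 0.1485]
eef_rot: [0.002, 0.787, 0.617, 0.001]
ft_force: [-0.7, -0.1, -0.1]
gripper_width: 0.132
```

```bash
python3 - <<'E'
from h import *
p,R,s=tool(); print(p,s["gripper_width"],s["ft_force"])
yv=np.array([-np.sin(CY),np.cos(CY),0])
T=CH+yv*.025; T[2]=.14; print(T,delta(T,3.6))
cv2.imwrite("pics/s2.png",crop(viewer.read_camera("scene"),140,120,120,120,4))
E
```

```text
[ 0.4543 -0.2538  0.1485] 0.13187766019410402 [-0.7077 -0.1353 -0.1467]
[0.5608 0.1407 0.14  ] (array([408.456 ,   9.2781,   8.1049]), array([  0.1742,   0.0824, -17.4034]))
```

View pics/s2.png

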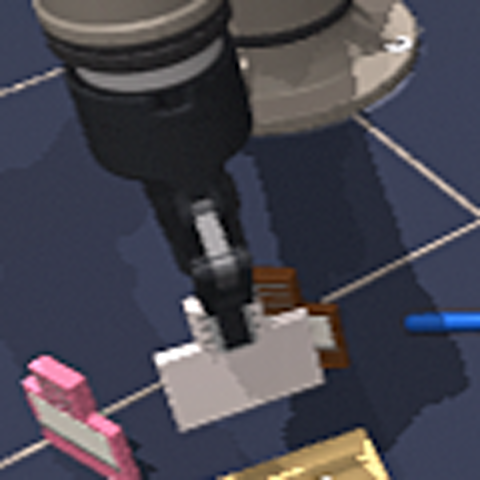

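Call:
jog_arm --pt "40 1 0 0 0 -2" --pt "85 2 0 0 0 -4" --pt "130 3 0 0 0 -6" --pt "175 4 0 0 0 -8" --pt "220 5 0 0 0 -10"

```text
t: 3.7
tool_pos: [0.5105, -0.0393, 0.1456]
eef_rot: [-0.0, 0.73, 0.684, -0.0]
ft_force: [1.0, 0.4, -0.8]
gripper_width: 0.13
```

```bash
python3 - <<'E'
from h import *
print(delta((.5608,.1407,.14),3.6))
E
```

```text
(array([182.9335,  38.4817,   5.5351]), array([-0.0444,  0.0072, -7.3385]))
```

Call:
jog_arm --pt "50 10 0 0 0 -2" --pt "95 20 0 0 0 -4" --pt "140 30 0 0 0 -6" --pt "173 37 3 0 0 -7.4" --pt "180 38.5 5 0 0 -7.4"

```text
t: 4.2
tool_pos: [0.5609, 0.1418, 0.1407]
eef_rot: [-0.001, 0.682, 0.731, 0.001]
ft_force: [0.3, 1.0, -1.6]
gripper_width: 0.129
```

Call:
jog_arm --pt "0 0 0 0 0 0" --pt "0 0 0 0 0 0"

```text
t: 4.4
tool_pos: [0.5606, 0.1343, 0.1404]
eef_rot: [-0.0, 0.685, 0.728, -0.001]
ft_force: [0.0, 0.2, -0.9]
gripper_width: 0.128
```

```bash
python3 - <<'E'
from h import *
p,R,s=tool(); print(p,s["ft_force"]); print(delta((.5608,.1407,.14),3.6))
print(proj("scene",(.5608,.1407,.0886)),proj("top",(.5608,.1407,.0886)))
out=np.zeros((600,800,3),np.uint8)
out[:,:500]=crop(viewer.read_camera("scene"),300,120,100,120,5)
out[:300,500:]=crop(viewer.read_camera("top"),235,140,100,100,3)
cv2.imwrite("pics/s3.png",out)
E
```

```text
[0.5606 0.1343 0.1404] [ 0.0395  0.2459 -0.8958]
(array([6.3559, 0.6312, 0.4226]), array([-0.0952,  0.0828, -0.0919]))
[360.3577 171.3141] [282.5521 186.2693]
```

View pics/s3.png

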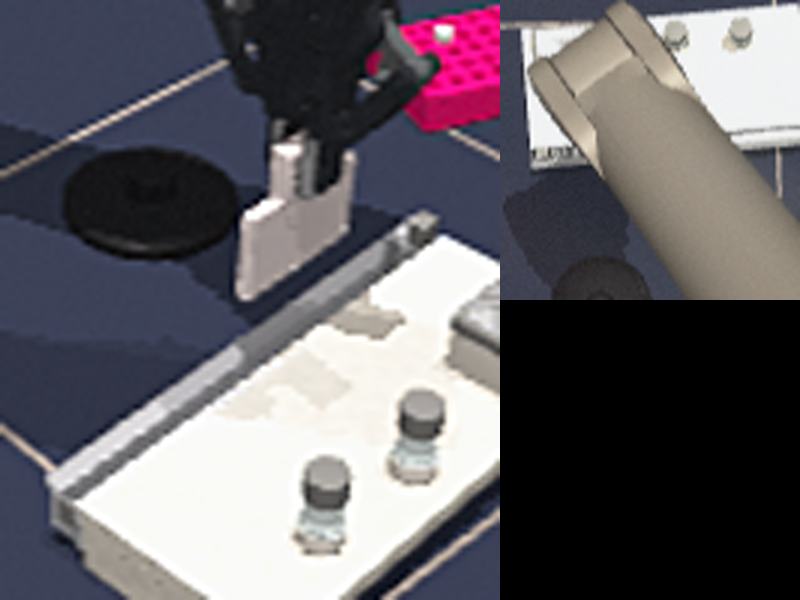

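```bash
python3 - <<'E'
from h import *
p,R,s=tool()
x=np.array([np.cos(CY),np.sin(CY),0]);y=np.array([-np.sin(CY),np.cos(CY),0]);z=np.array([0,0,1])
f=lambda X:((proj("scene",X)-[300,120])*5).round(1)
print("board ends",f(CH+.006*x-.15*y+.02*z),f(CH+.006*x+.15*y+.02*z))
print("lip ends",f(CH-.015*x-.15*y+.025*z),f(CH-.015*x+.15*y+.025*z))
print("vials ref"); 
for dz in(.0514,):
  H=p-dz*z
  print("holder rf,rb,lb",f(H-.004*x-.04*y),f(H+.004*x-.04*y),f(H+.004*x+.04*y), "top rb",f(H+.004*x-.04*y+.052*z))
# what does 1mm of x shift do
print("1mm x",f(CH+.001*x)-f(CH))
# line fit of board/channel edge in the scene: bright transition seen along rows
g=cv2.cvtColor(viewer.read_camera("scene"),cv2.COLOR_BGR2GRAY).astype(float)
res=[]
for Y in np.arange(-.14,.1,.01):
  a=proj("scene",CH+.02*z-.025*x+Y*y); b=proj("scene",CH+.02*z+.03*x+Y*y)
  k=np.linspace(0,1,111); L=a+(b-a)*k[:,None]
  v=cv2.remap(g.astype(np.float32),L[:,0].astype(np.float32).reshape(1,-1),L[:,1].astype(np.float32).reshape(1,-1),1)[0]
  th=185
  j=[i for i in range(110) if v[i]<th<=v[i+1]]
  res.append((round(Y,2),[round(-25+.5*i,1) for i in j]))
print(res)
E
```

```text
board ends [ 73.3 499.3] [442.9 231.9]
lip ends [ 42.9 470.7] [414.5 209.4]
vials ref
holder rf,rb,lb [236.4 292.2] [248.3 299.2] [347.4 230.7] top rb [254.5 216.7]
1mm x [1.4 0.9]
[(np.float64(-0.14), [-16.0, 5.0]), (np.float64(-0.13), [-16.0, 5.5]), (np.float64(-0.12), [-16.5, 5.5]), (np.float64(-0.11), [-16.0, 5.0]), (np.float64(-0.1), [-16.0, 5.0]), (np.float64(-0.09), [-16.0, 5.5]), (np.float64(-0.08), [-16.0, 5.0]), (np.float64(-0.07), [-16.0, 4.5]), (np.float64(-0.06), [-15.0, 5.5]), (np.float64(-0.05), [-14.0, 6.0]), (np.float64(-0.04), [-14.5, 5.5]), (np.float64(-0.03), [-15.0, 5.5]), (np.float64(-0.02), [-15.0, 5.5]), (np.float64(-0.01), [5.0]), (np.float64(0.0), [5.0]), (np.float64(0.01), [6.0]), (np.float64(0.02), [6.0]), (np.float64(0.03), [5.0]), (np.float64(0.04), [7.5, 13.0, 19.0]), (np.float64(0.05), []), (np.float64(0.06), [6.5]), (np.float64(0.07), [8.0]), (np.float64(0.08), [5.5]), (np.float64(0.09), [5.0])]
```

Measured board edge is within about 1 mm of the model in the scene view, and the holder's corners are within 0.5 mm of the predicted pixels. I lower it to just above the lip, then gently into the channel.

Call:
jog_arm --pt "0 0 15 0 0 0" --pt "0 0 30 0 0 0" --pt "0 0 38 0 0 0" --pt "0 0 44 0 0 0" --pt "0 0 48 0 0 0"

```text
t: 5.05
tool_pos: [0.5608, 0.1361, 0.0923]
eef_rot: [-0.0, 0.685, 0.729, -0.0]
ft_force: [1.0, -0.4, -0.2]
gripper_width: 0.131
```

Call:
jog_arm --pt "0 0 3 0 0 0" --pt "0 0 6 0 0 0" --pt "0 0 8 0 0 0" --pt "0 0 10 0 0 0"

```text
t: 5.45
tool_pos: [0.5613, 0.1362, 0.0833]
eef_rot: [0.0, 0.685, 0.729, 0.0]
ft_force: [1.1, -0.6, -0.3]
gripper_width: 0.124
```

Call:
jog_arm --pt "0 0 2 0 0 0" --pt "0 0 4 0 0 0" --pt "0 0 6 0 0 0"

```text
t: 5.75
tool_pos: [0.5612, 0.1361, 0.0772]
eef_rot: [0.0, 0.685, 0.729, 0.0]
ft_force: [0.1, -0.2, -1.2]
gripper_width: 0.129
```

```bash
python3 - <<'E'
from h import *
p,R,s=tool(); print(p,s["ft_force"],s["wrist_torque"],delta((.5605,.1343,.0714),3.6))
E
```

```text
[0.5612 0.1361 0.0772] [ 0.0684 -0.2253 -1.1806] [-0.0263 -0.0238  0.0412] (array([-1.7775, -0.7831,  5.7796]), array([ 0.0089,  0.0001, -0.0077]))
```

Call:
jog_arm --pt "0 0 1.5 0 0 0" --pt "0 0 3 0 0 0" --pt "0 0 4 0 0 0" --pt "0 0 4.5 0 0 0"

```text
t: 6.15
tool_pos: [0.5611, 0.1361, 0.0726]
eef_rot: [0.0, 0.685, 0.729, -0.0]
ft_force: [0.5, -0.4, -0.5]
gripper_width: 0.128
```

Call:
jog_arm --pt "0 0 0.5 0 0 0" --pt "0 0 1 0 0 0"

```text
t: 6.35
tool_pos: [0.5611, 0.1361, 0.0718]
eef_rot: [0.0, 0.685, 0.729, 0.0]
ft_force: [0.6, 0.1, -0.8]
gripper_width: 0.129
```

Call:
jog_arm --pt "0 0 0.5 0 0 0" --pt "0 0 0.5 0 0 0"

```text
t: 6.55
tool_pos: [0.5612, 0.1362, 0.0715]
eef_rot: [0.0, 0.685, 0.729, 0.0]
ft_force: [-1.5, -0.1, 1.6]
gripper_width: 0.132
```

Near the floor; I feel further.

Call:
jog_arm --pt "0 0 0.5 0 0 0" --pt "0 0 0.5 0 0 0"

```text
t: 6.75
tool_pos: [0.5613, 0.1362, 0.0714]
eef_rot: [0.0, 0.685, 0.729, 0.0]
ft_force: [-2.1, -0.6, 6.2]
gripper_width: 0.127
```

Call:
jog_arm --pt "0 0 0.5 0 0 0" --pt "0 0 0.5 0 0 0"

```text
t: 6.95
tool_pos: [0.5613, 0.1362, 0.0714]
eef_rot: [0.0, 0.685, 0.729, 0.0]
ft_force: [-3.7, -0.9, 11.4]
gripper_width: 0.129
```

Call:
jog_arm --pt "0 0 0 0 0 0"

```text
t: 7.05
tool_pos: [0.5613, 0.1362, 0.0714]
eef_rot: [0.0, 0.685, 0.729, 0.0]
ft_force: [-2.4, -0.7, 10.6]
gripper_width: 0.13
```

On the floor (TCP z 0.0714, 11 N). Ease the push and slide left.

Call:
jog_arm --pt "0 0 -0.6 0 0 0" --pt "0 0 -0.6 0 0 0"

```text
t: 7.25
tool_pos: [0.5613, 0.1362, 0.0715]
eef_rot: [0.0, 0.685, 0.729, 0.0]
ft_force: [-1.9, -1.3, 7.2]
gripper_width: 0.131
```

Call:
jog_arm --pt "5 0 0 0 0 0" --pt "10 0 0 0 0 0" --pt "15 0 0 0 0 0" --pt "20 0 0 0 0 0" --pt "25 0 0 0 0 0"

```text
t: 7.75
tool_pos: [0.5608, 0.1591, 0.0716]
eef_rot: [0.002, 0.685, 0.728, -0.0]
ft_force: [-0.8, -15.2, 23.1]
gripper_width: 0.13
```

Call:
jog_arm --pt "1 0 0 0 0 0" --pt "2 0 0 0 0 0" --pt "3 0 0 0 0 0" --pt "4 0 0 0 0 0"

```text
t: 8.15
tool_pos: [0.5606, 0.1623, 0.0716]
eef_rot: [0.002, 0.685, 0.728, -0.001]
ft_force: [-0.9, -8.4, 4.3]
gripper_width: 0.132
```

Call:
jog_arm --pt "0 0 -0.2 0 0 0" --pt "0 0 -0.2 0 0 0" --pt "0 0 -0.2 0 0 0"

```text
t: 8.45
tool_pos: [0.5603, 0.1639, 0.0715]
eef_rot: [0.001, 0.685, 0.729, 0.0]
ft_force: [-0.1, -4.3, 5.9]
gripper_width: 0.132
```

```bash
python3 - <<'E'
from h import *
p,R,s=tool(); print(p,s["ft_force"],s["wrist_torque"])
out=np.zeros((600,800,3),np.uint8)
out[:,:]=crop(viewer.read_camera("scene"),330,120,80,60,10)
cv2.imwrite("pics/s4.png",out)
E
```

```text
[0.5603 0.1639 0.0715] [-0.1048 -4.3341  5.8786] [-0.9742 -0.1961 -0.0603]
```

View pics/s4.png

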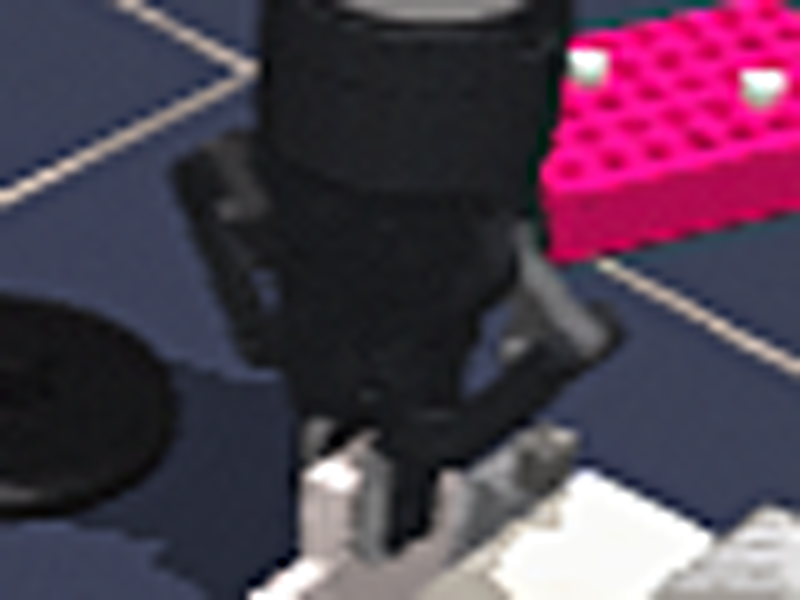

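Call:
jog_arm --pt "1 0 0 0 0 0" --pt "2 0 0 0 0 0" --pt "3 0 0 0 0 0" --pt "3 0 0 0 0 0"

```text
t: 8.9
tool_pos: [0.56, 0.1672, 0.0715]
eef_rot: [0.001, 0.685, 0.729, 0.0]
ft_force: [-0.3, -4.6, 6.1]
gripper_width: 0.13
```

Call:
jog_arm --pt "1 0 0 0 0 0" --pt "2 0 0 0 0 0" --pt "3 0 0 0 0 0" --pt "3 0 0 0 0 0"

```text
t: 9.3
tool_pos: [0.5598, 0.1701, 0.0714]
eef_rot: [0.001, 0.685, 0.729, 0.0]
ft_force: [0.7, -3.3, 6.4]
gripper_width: 0.13
```

Call:
jog_arm --pt "1 0 0 0 0 0" --pt "2 0 0 0 0 0" --pt "3 0 0 0 0 0" --pt "3 0 0 0 0 0"

```text
t: 9.7
tool_pos: [0.5596, 0.1732, 0.0715]
eef_rot: [0.001, 0.685, 0.729, 0.0]
ft_force: [0.4, -3.9, 5.1]
gripper_width: 0.127
```

Call:
jog_arm --pt "1 0 -0.2 0 0 0" --pt "2 0 -0.2 0 0 0" --pt "3 0 -0.2 0 0 0" --pt "3 0 -0.2 0 0 0"

```text
t: 10.1
tool_pos: [0.5589, 0.177, 0.0714]
eef_rot: [0.0, 0.685, 0.729, 0.0]
ft_force: [0.9, -3.7, 4.7]
gripper_width: 0.128
```

Call:
jog_arm --pt "0.7 0 0 0 0 0" --pt "1.4 0 0 0 0 0" --pt "2 0 0 0 0 0" --pt "2 0 0 0 0 0"

```text
t: 10.5
tool_pos: [0.5588, 0.1785, 0.0714]
eef_rot: [0.0, 0.685, 0.729, -0.0]
ft_force: [-0.1, -4.4, 6.0]
gripper_width: 0.131
```

Call:
jog_arm --pt "0.7 0 0 0 0 0" --pt "1.4 0 0 0 0 0" --pt "2 0 0 0 0 0" --pt "2 0 0 0 0 0"

```text
t: 10.9
tool_pos: [0.5587, 0.1805, 0.0715]
eef_rot: [0.0, 0.685, 0.729, -0.0]
ft_force: [0.7, -4.0, 6.0]
gripper_width: 0.13
```

Call:
jog_arm --pt "0.7 0 -0.2 0 0 0" --pt "1.4 0 -0.2 0 0 0" --pt "2 0 -0.2 0 0 0" --pt "2 0 -0.2 0 0 0"

```text
t: 11.3
tool_pos: [0.5581, 0.1832, 0.0714]
eef_rot: [-0.0, 0.684, 0.729, 0.0]
ft_force: [0.2, -2.4, 4.3]
gripper_width: 0.13
```

Call:
jog_arm --pt "0.7 0 0 0 0 0" --pt "1.4 0 0 0 0 0" --pt "2 0 0 0 0 0" --pt "2 0 0 0 0 0"

```text
t: 11.7
tool_pos: [0.558, 0.185, 0.0714]
eef_rot: [0.0, 0.685, 0.729, -0.0]
ft_force: [1.1, -3.4, 4.8]
gripper_width: 0.129
```

Call:
jog_arm --pt "0.7 0 0 0 0 0" --pt "1.4 0 0 0 0 0" --pt "2 0 0 0 0 0" --pt "2 0 0 0 0 0"

```text
t: 12.1
tool_pos: [0.558, 0.1852, 0.0715]
eef_rot: [0.001, 0.685, 0.729, -0.001]
ft_force: [0.7, -7.4, 8.7]
gripper_width: 0.128
```

Contact at TCP y≈0.185: the force rises and motion stalls. Now I press in small steps.

Call:
jog_arm --pt "0.7 0 0 0 0 0" --pt "1.4 0 0 0 0 0" --pt "2 0 0 0 0 0" --pt "2 0 0 0 0 0"

```text
t: 12.5
tool_pos: [0.558, 0.1862, 0.0716]
eef_rot: [0.001, 0.685, 0.728, -0.002]
ft_force: [-0.3, -10.3, 8.9]
gripper_width: 0.129
```

Call:
jog_arm --pt "0.7 0 -0.2 0 0 0" --pt "1.4 0 -0.2 0 0 0" --pt "2 0 -0.2 0 0 0" --pt "2 0 -0.2 0 0 0"

```text
t: 12.9
tool_pos: [0.5579, 0.1878, 0.0716]
eef_rot: [0.001, 0.685, 0.728, -0.002]
ft_force: [0.2, -9.0, 9.0]
gripper_width: 0.135
```

Call:
jog_arm --pt "0.7 0 0 0 0 0" --pt "1.4 0 0 0 0 0" --pt "2 0 0 0 0 0" --pt "2 0 0 0 0 0"

```text
t: 13.3
tool_pos: [0.5577, 0.1894, 0.0716]
eef_rot: [0.001, 0.685, 0.728, -0.002]
ft_force: [0.1, -10.8, 9.6]
gripper_width: 0.131
```

Call:
jog_arm --pt "0.7 0 -0.2 0 0 0" --pt "1.4 0 -0.2 0 0 0" --pt "2 0 -0.2 0 0 0" --pt "2 0 -0.2 0 0 0"

```text
t: 13.7
tool_pos: [0.5576, 0.1911, 0.0716]
eef_rot: [0.001, 0.685, 0.728, -0.002]
ft_force: [1.0, -11.1, 8.0]
gripper_width: 0.129
```

Call:
jog_arm --pt "0.7 0 0 0 0 0" --pt "1.4 0 0 0 0 0" --pt "2 0 0 0 0 0" --pt "2 0 0 0 0 0"

```text
t: 14.1
tool_pos: [0.5575, 0.1926, 0.0717]
eef_rot: [0.002, 0.686, 0.728, -0.003]
ft_force: [-0.5, -12.3, 9.0]
gripper_width: 0.13
```

Call:
jog_arm --pt "0.5 0 0 0 0 0" --pt "1 0 0 0 0 0" --pt "1 0 0 0 0 0"

```text
t: 14.4
tool_pos: [0.5575, 0.1933, 0.0717]
eef_rot: [0.002, 0.686, 0.728, -0.003]
ft_force: [-0.1, -14.0, 10.7]
gripper_width: 0.131
```

Call:
jog_arm --pt "0.5 0 0 0 0 0" --pt "1 0 0 0 0 0" --pt "1 0 0 0 0 0"

```text
t: 14.7
tool_pos: [0.5575, 0.1936, 0.0717]
eef_rot: [0.002, 0.686, 0.728, -0.003]
ft_force: [-0.7, -15.0, 12.0]
gripper_width: 0.129
```

Call:
jog_arm --pt "0.5 0 0 0 0 0" --pt "1 0 0 0 0 0" --pt "1 0 0 0 0 0"

```text
t: 15.0
tool_pos: [0.5575, 0.1937, 0.0718]
eef_rot: [0.002, 0.686, 0.728, -0.004]
ft_force: [-0.4, -16.7, 13.4]
gripper_width: 0.13
```

Call:
jog_arm --pt "0 0 0 0 0 0" --pt "0 0 0 0 0 0" --pt "0 0 0 0 0 0" --pt "0 0 0 0 0 0" --pt "0 0 0 0 0 0"

```text
t: 15.5
tool_pos: [0.5575, 0.1937, 0.0718]
eef_rot: [0.002, 0.686, 0.728, -0.004]
ft_force: [-0.6, -16.3, 12.2]
gripper_width: 0.126
```

```bash
python3 - <<'E'
from h import *
p,R,s=tool(); print(p,s["ft_force"],s["wrist_torque"],s["gripper_width"])
im=viewer.read_camera("scene"); cv2.imwrite("pics/s5.png",crop(im,140,110,300,210,2.6))
E
```

```text
[0.5575 0.1937 0.0718] [ -0.6485 -16.2704  12.2461] [-3.6779  0.1591  0.1336] 0.12579121891920442
```

View pics/s5.png

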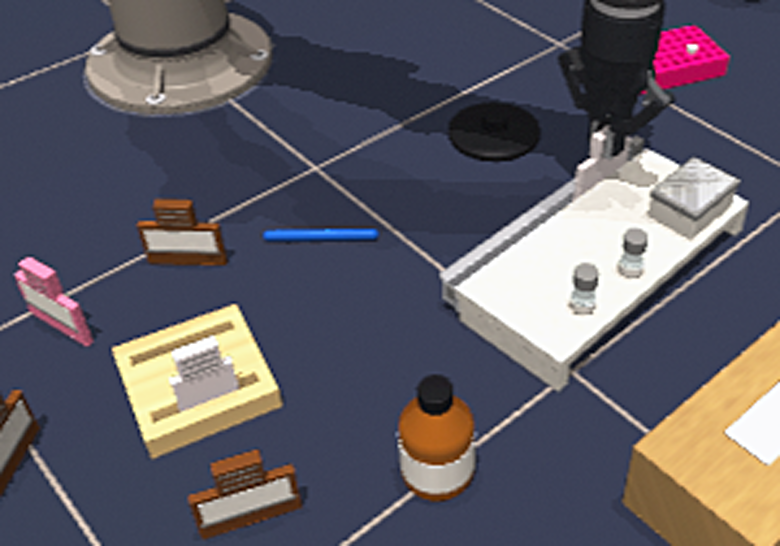

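The holder is in the channel against the clip. The spare, vials, pen, bottle, lid and rack are where they were.

```bash
python3 -c "
from cell import job; print(job.finish_job())"
```

```text
the job is handed in; nothing more can be done
None
```

I took the wider holder (in the slot nearer the robot) out of the stand and lowered it behind the lip onto the channel floor. I then slid it left, pressed the clip in, and handed the job in at about 15.5 s, still gripping and pushing. `finish_job` gives no verdict, so whether it passed is unconfirmed.

- **Seating:** The holder met the floor with the TCP at z = 0.0714. That puts its underside about 20 mm above the bench, the channel floor's height.
- **Clip:** I first felt it at TCP y ≈ 0.185. It gave for about 8.5 mm with rising force, then stopped at y = 0.1937.
- **At rest:** The readings were steady over the last 0.5 s. The wrist force was 16 N along the channel, part of it floor friction, so the clip itself carries less, well under 40 N. The floor pushed up with 12 N. The tool was tilted about 0.5°, and the jaws were still closed on the tab.
- **Other objects:** In the last picture the narrow holder, vials, pen, bottle, lid and rack look to be where they were. I judged this by eye and did not measure it.

Two checks were weaker than I wanted:

- **Clip face position:** I felt the clip 5–9 mm farther left than the camera estimate. It is still within the stated range.
- **Clip travel:** I inferred the travel from the TCP, because the gripper hid the clip from both cameras.

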